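# Clear the vacuum pump bed and hold the draw handle at the index

## Task

Two steel adaptors were left standing on the bed of the hand vacuum pump, in the way of its draw handle: stand them upright, one on each of the two bare round rubber mats on the low wooden shelf, so that they complete the neat row with the two already there. Then take the pump's upright black handle, draw it out against its return spring until the pointer on the slide is level with the steel index tab beside the bed, and finish still holding it there without letting go. Leave the index tab, the stored adaptors, the grey transmitter and the spanner where they are.

Things in the scene. Friction and masses are not known exactly. Their poses are not given: they have to be found in the camera images.
- pump: Hand vacuum pump, fixed: aluminium bed 390 x 110 x 12 mm, from -180 to +210 mm along its x; steel cylinder in grey blocks from x = +71 mm on, 64 mm wide, 73 mm high, with a 90 mm high brass nipple. Origin on the bench under the handle's home position, z up. The handle draws out along the pump's -x. It stands on either side of the bench, yawed up to 0.25 rad.
- draw (a joint): Slide that carries the handle: 0 = home, grows in m as drawn out along the pump's -x, end stop 0.11. A spring pulls it home: 4 N at 0, plus 1.2 N per 10 mm; it never stays out by itself. Slide block 40 mm long (x), 56 mm wide, top 46 mm above the bench. Pointer and index tab are level when draw equals index.
- grip (a point): Foot of the upright round black plastic handle on the slide, 28 mm in diameter, 70 mm tall; the point is the centre of its foot, 45 mm above the bench; its top is 115 mm above the bench. It moves with the slide, does not turn, and can be gripped from above at any yaw; its side is free from 46 to 111 mm above the bench.
- index (a joint): Position of the index tab along the scale, in metres out from the pointer's home position, same direction as joint draw; 0.05 to 0.085 at the start. It is stiff and must stay where it is set.
- pointer (a point): Tip of the small dark pointer blade (3 mm thick) on the slide's +y side, 43 mm from the slide's centre line, 19 mm above the bench.
- tab (a point): Top centre of the steel index tab, 12 mm long (x), 24 mm wide, top 28 mm above the bench, at the +y edge of the bed, 67 mm from the slide's centre line. Its axes are parallel to the pump's.
- shelf: Low fixed plywood shelf, 110 mm deep (its x) by 270 mm long (its y), flat top 45 mm above the bench, origin on the bench under its centre. Four places in one straight row along its y axis, on its centre line, 62 mm apart.
- place_a: A bare round black rubber mat, 44 mm in diameter and under 1 mm thick, on the shelf top: a free place. Origin at its centre, 45 mm above the bench.
- place_b: The other bare rubber mat, the same.
- stray_a: Steel pressure adaptor standing on the pump's bed (12 mm above the bench), about 85 mm out from the handle's rest position. Round: foot 36 mm in diameter and 12 mm tall, body 30 mm in diameter from 14 to 64 mm, threaded 18 mm stub up to 85 mm. 0.2 to 0.35 kg. Origin at the centre of its underside, z up.
- stray_b: Second adaptor, identical to the first, standing on the bed about 145 mm out from the handle's rest position, 60 mm beyond stray_a. Either stray may go on either bare mat.
- stored_a: Identical adaptor already standing in the shelf's row; leave it alone.
- stored_b: Another identical adaptor already in the shelf's row; leave it alone.
- transmitter: Bystander: loose grey box with a small display, 80 x 100 x 45 mm, on the bench on the robot side of the shelf; origin at the centre of its underside.
- spanner: Bystander: loose spanner 150 mm long lying on the bench on the robot side of the shelf; origin at its underside near its middle.
Things that resemble listed ones, but are neither listed nor needed, are in the scene too. What is shaped like the stray_b but yellow is not meant.

How it is judged:
By the outcome, as a careful person would: the job done as asked, in the order asked, and still so for the second after the job is handed in, while the arm keeps its last pose, push and grip.
It also fails if it takes over 72 s, if anything falls off the work surface, if the arm or the gripper's body presses on something with over 40 N, if the wrist force passes 120 N, or if a joint passes its speed limit or range.

## Robot

A 7-joint arm with a two-finger parallel gripper is mounted at the origin on the work surface. World frame = base frame: x ahead of the robot, y to its left, z up, the work surface at z = 0. Lengths are in m, angles in rad, forces in N, time in s.
With the tool pointing down it reaches from about 0.4 to 0.9 m from the base axis. Payload 5.5 kg.
Tool frame: the origin (TCP) lies between the finger pads; the fingertips stand 25 mm ahead of it and the grasp point (between the pads) lies 6 mm ahead of it (tip_reach is the distance from the TCP to the fingertips, in m); z points along the fingers, y is the line along which they close (so a half turn about z gives the same grasp; the last joint's range is limited). The gripper opens to 85 mm and grips with 20 to 120 N. Pads are 22 mm wide; open, the fingers measure 114 mm over their backs; the gripper's body (76 mm by 85 mm) begins 54 mm behind the grasp point. The pads swing forward as they close: fully open they stand 13 mm farther back than shut.
Start: joints at [1.419, 0.501, -0.427, 1.55, 0.221, 1.138, -0.21], TCP at [0.262, -0.595, 0.256] pointing down, gripper open.
Joint ranges: [-2.88, 2.88], [-0.31, 2.03], [-1.54, 1.56], [0.2, 2.42], [-1.41, 4.55], [0.19, 2.02], [-2.57, 2.57]. Speed limits (rad/s): [2.57, 2.57, 3.14, 3.14, 3.14, 3.14, 3.14].

## Interface

Orientations are given as a rotation vector (axis times angle).
In Python, from plant import get_obs, grab_frame, close_job, tip_reach gives the robot as it stands. The module is installed in compiled form; this text tells all that it offers.
- The arm moves only by the shell command python3 -m crank 'ROWS' [FORCE]. ROWS is JSON, a list of rows, each a list of 7 numbers: the shift along the tool's x, y, z in cm, then the turn, a rotation vector about the tool's x, y, z in degrees, then the finger opening in cm, from 0 to 8.54. A call has 1 to 8 rows; each row shifts and turns the commanded pose from where the row before left it, along the tool's axes as they then stand; what a row does not reach is not made up. A row lasts 1/10 s, in which the tool goes at most 50 mm and 8.59 degrees, less where a joint would pass 70% of its speed; a pose out of reach is approached as far as the arm can. A call is refused whole if a number of a shift passes 5 or a number of a turn 8.59, either way. A call with a gripper value outside its range is refused whole. The fingers move at their own pace and stop on an object; FORCE is the grip in N (left out, the last holds). Time passes only in rows, so rows that do not move let the fingers close. It gives the time, the measured TCP pose, the force, the opening and the grip force at its end, in the units of the state.
- get_obs(): the state, without advancing time (a new reading comes with each control period).
- grab_frame(name): name is "scene" or "top" or "wrist"; returns a dict with "frame" (480x640x3 uint8, red, green, blue), "intrinsics" (3x3 intrinsics, pixels), "view" (4x4, takes a point from world to camera coordinates); the wrist camera has in their place "T_tool_cam" (4x4, takes a point from camera to tool coordinates, whose origin is the TCP and whose axes are the flange's). Camera axes: x right, y down, z forward; pixel columns grow to the right and rows downward; lengths in m; the calibration is good to about 2 mm. A picture is of the moment at which its call begins: read the wrist's pose just before it. There is no depth.
- close_job(): hands the job in; it is judged then, once.
The state is a dict: "time_s": time; "joint_positions": joint angles; "joint_velocities": joint speeds; "effort": joint torques, N m; "tcp_pos": TCP position; "eef_rot": TCP orientation; "ft_force": force on the tool from outside, world axes, zero at the start; "torque": the same for the moment, N m; "width": finger opening in m; "grip_force": force on a finger pad.
Only numpy, scipy, OpenCV 4.12 (cv2) and the standard library are available. Lean on these libraries where they do the work, as an engineer would, in place of code of your own. Each camera call takes 0.05 s, during which the arm holds its last target. There are 200 camera calls.

## Working session

There is one attempt and no reset: what is moved stays moved. The work goes in short steps, Python scripts to look and compute and a shell command to move; the robot and the scene stay as the last step left them, time stands still between calls to the robot, and variables do not carry over. Pictures are saved under pics/ and viewed, at most 10 in all, crops included, and the job is handed in when it is done.

```bash
mkdir -p pics
python3 - <<'E'
from plant import *
import cv2,pickle
o=get_obs();print({k:o[k] for k in('time_s','tcp_pos','eef_rot','width','ft_force')},tip_reach)
for n in('scene','top'):
    f=grab_frame(n);pickle.dump(f,open(n+'.pkl','wb'));cv2.imwrite(f'pics/{n}0.png',f['frame'][:,:,::-1]);print(f['intrinsics'],f['view'])
E
```

```text
{'time_s': 0.0, 'tcp_pos': array([ 0.26165004, -0.59430657,  0.25523943]), 'eef_rot': array([-3.07236029e+00, -6.46555506e-01,  5.03288661e-04]), 'width': 0.08543089456840927, 'ft_force': array([-0.29227227, -0.35549166,  0.28264074])} 0.025
[[555.49600704   0.         312.92051975]
 [  0.         555.49600704 240.06689666]
 [  0.           0.           1.        ]] [[ 0.69613802  0.71761473  0.02051754 -0.3629254 ]
 [ 0.42124087 -0.38515761 -0.82110276 -0.14913109]
 [-0.58133294  0.58024367 -0.57041151  1.47821456]
 [ 0.          0.          0.          1.        ]]
[[508.73213974   0.         324.09287977]
 [  0.         508.73213974 236.76742833]
 [  0.           0.           1.        ]] [[-0.0166558  -0.99986056  0.00120483  0.03313993]
 [-0.99664601  0.01650567 -0.0801517   0.49740087]
 [ 0.08012064 -0.00253578 -0.99678195  0.88543717]
 [ 0.          0.          0.          1.        ]]
```

View pics/scene0.png

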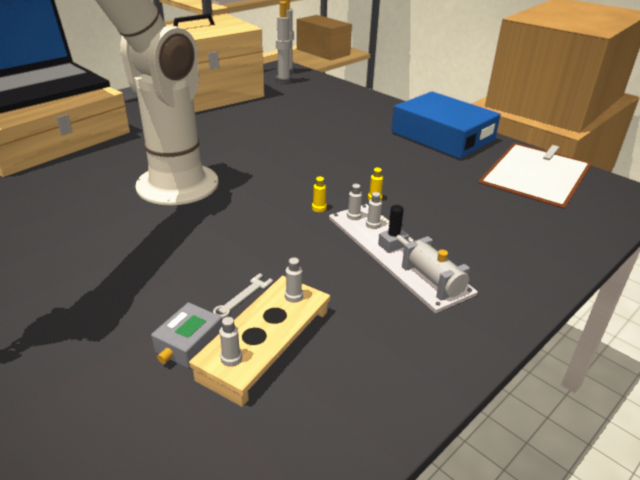

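View pics/top0.png

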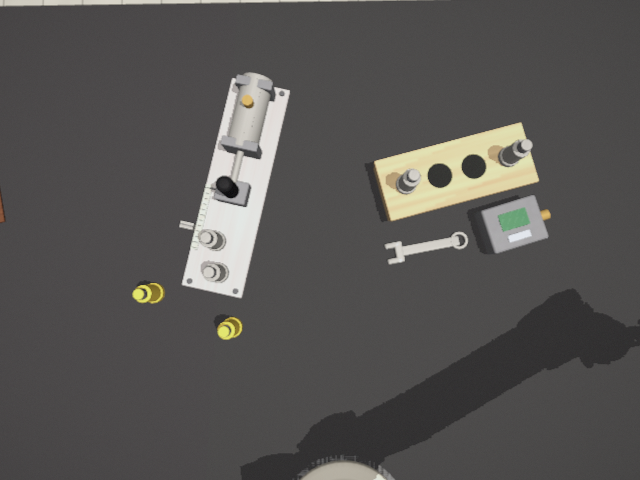

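The scene view shows the pump beyond the shelf, with two grey strays on the bed's near end, around (355,203) and (375,212). In the top view the strays are at about (210,240) and (214,272), the handle at (228,187), the tab at (188,225), and the bare mats at (440,175) and (474,167). I'll enlarge the top view for precise pixels.

Run:
```python
import cv2
a=cv2.imread('pics/top0.png')
cv2.imwrite('pics/c1.png',cv2.resize(a[160:300,165:305],None,fx=4.2,fy=4.2,interpolation=cv2.INTER_CUBIC))
b=cv2.imread('pics/scene0.png')
```

```text
(no output)
```

View pics/c1.png

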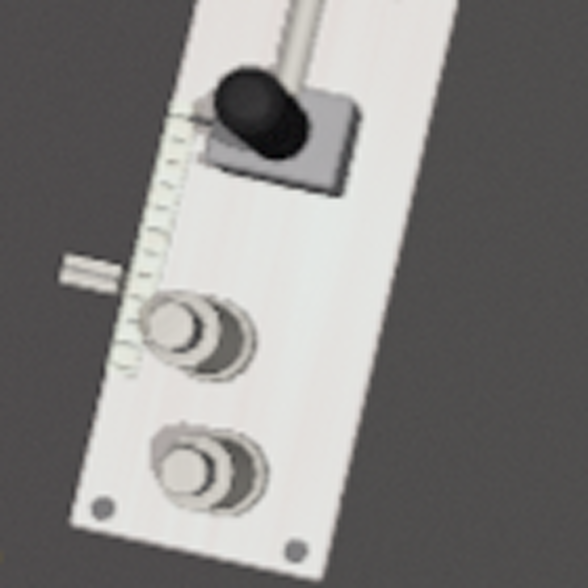

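The crop shows stray stub tops at about (172,327) and (184,470), the handle top at (248,98), the tab at (92,272) and the pointer at (187,117). The bed's near corners are (70,525) and (322,580).

```bash
cat > h.py <<'E'
import numpy as np,pickle,cv2
def back(n,uv,z):
    f=n if isinstance(n,dict) else pickle.load(open(n+'.pkl','rb'));V=f['view'];d=V[:3,:3].T@np.linalg.solve(f['intrinsics'],[*uv,1]);c=-V[:3,:3].T@V[:3,3]
    return c+d*(z-c[2])/d[2]
E
python3 - <<'E'
from h import *
np.set_printoptions(precision=4,suppress=True)
C=lambda u,v:(165+u/4.2,160+v/4.2)
for n,p,z in [('A',C(172,327),.097),('B',C(184,470),.097),('H',C(248,98),.115),('tab',C(92,272),.028),('ptr',C(187,117),.019),('nl',C(70,525),.012),('nr',C(322,580),.012),('fl',(232,79),.012),('fr',(290,94),.012),('m1',(440,175),.045),('m2',(474,167),.045),('s1',(413.5,174.5),.13),('s2',(525.5,145.5),.13),('shA',(375,160),.045),('shB',(522,125),.045),('shC',(537,183),.045),('shD',(390,217),.045)]:
    print(n,back('top',p,z))
for n,p,z in [('A',(355,188),.097),('B?',(375,197),.097),('H',(396,208),.115),('m1',(275,316),.045),('m2',(254,336),.045)]: print('sc',n,back('scene',p,z))
E
```

```text
A [0.4931 0.2173 0.097 ]
B [0.4377 0.2126 0.097 ]
H [0.579  0.1843 0.115 ]
tab [0.5225 0.2669 0.028 ]
ptr [0.5894 0.229  0.019 ]
nl [0.4165 0.2799 0.012 ]
nr [0.3916 0.1732 0.012 ]
fl [0.7927 0.1895 0.012 ]
fr [0.7626 0.0831 0.012 ]
m1 [ 0.6008 -0.1794  0.045 ]
m2 [ 0.614  -0.2394  0.045 ]
s1 [ 0.5853 -0.1176  0.13  ]
s2 [ 0.629  -0.2967  0.13  ]
shA [ 0.6293 -0.0665  0.045 ]
shB [ 0.6877 -0.3271  0.045 ]
shC [ 0.5839 -0.3483  0.045 ]
shD [ 0.5284 -0.09    0.045 ]
sc A [0.4459 0.2059 0.097 ]
sc B? [0.5039 0.209  0.097 ]
sc H [0.5833 0.1824 0.115 ]
sc m1 [ 0.6043 -0.1767  0.045 ]
sc m2 [ 0.6178 -0.2362  0.045 ]
```

```bash
cat >> h.py <<'E'
from scipy.spatial.transform import Rotation as Ro
def go(p=None,ya=None):
    "print tool-frame delta (cm, deg) to grasp-neutral TCP target p, tool-y heading ya (deg, world)"
    from plant import get_obs
    o=get_obs();R=Ro.from_rotvec(o['eef_rot']).as_matrix();np.set_printoptions(precision=3,suppress=True)
    h=np.degrees(np.arctan2(R[1,1],R[0,1]));print('t',o['time_s'],'tcp',o['tcp_pos'],'yhead',h,'z',R[:,2],'w',o['width'],'gf',o['grip_force'],'ft',o['ft_force'],'q',o['joint_positions'])
    if p is not None: print('shift cm',R.T@(np.array(p)-o['tcp_pos'])*100)
    if ya is not None:
        dz=np.radians(ya-h);dz=(dz+np.pi/2)%np.pi-np.pi/2
        print('turn deg (tool)',np.degrees((Ro.from_matrix(R.T)*Ro.from_rotvec([0,0,dz])*Ro.from_matrix(R)).as_rotvec()))
E
python3 -m crank '[[3.6,-2.8,0,0,0,0,8.54],[3.6,-2.8,0,0,0,0,8.54],[3.6,-2.8,0,0,0,0,8.54],[3.6,-2.8,0,0,0,0,8.54],[3.6,-2.8,0,0,0,0,8.54],[3.6,-2.8,0,0,0,0,8.54],[3.6,-2.8,0,0,0,0,8.54],[3.6,-2.8,0,0,0,0,8.54]]'
python3 -m crank '[[3.6,-2.8,0,0,0,0,8.54],[3.6,-2.8,0,0,0,0,8.54],[0,0,0,0,0,-8.5,8.54],[0,0,0,0,0,-8.5,8.54],[0,0,0,0,0,-8.5,8.54],[0,0,0,0,0,-8.5,8.54],[0,0,0,0,0,-8.5,8.54],[0,0,0,0,0,-8.5,8.54]]'
python3 -m crank '[[0,0,0,0,0,-8.5,8.54],[0,0,0,0,0,-8.5,8.54],[0,0,0,0,0,0,8.54],[0,0,0,0,0,0,8.54]]'
python3 -c "
from h import *
go([.45,.215,.26],76.4)"
```

```text
time_s: 0.9
tcp_pos: [0.4356, -0.272, 0.2561]
eef_rot: [-3.074, -0.647, 0.001]
ft_force: [1.1, 0.3, 0.1]
width: 0.0855
grip_force: 0.0
time_s: 1.7
tcp_pos: [0.4783, -0.1934, 0.256]
eef_rot: [-2.49, -1.915, 0.001]
ft_force: [0.0, -0.3, 0.9]
width: 0.0853
grip_force: 0.0
time_s: 2.1
tcp_pos: [0.4783, -0.1936, 0.2561]
eef_rot: [-2.191, -2.25, -0.0]
ft_force: [-0.0, 0.4, 0.1]
width: 0.0854
grip_force: 0.0
t 2.1 tcp [ 0.478 -0.194  0.256] yhead 1.5271887072870307 z [-0.  0. -1.] w 0.0853657542730259 gf 0.0 ft [-0.039  0.411  0.072] q [ 1.049  0.34  -0.861  1.874  0.294  1.061  0.097]
shift cm [40.918 -1.744 -0.375]
turn deg (tool) [  0.033  -0.031 -74.873]
```

```bash
python3 -m crank '[[4.1,-0.17,0,0,0,0,8.54],[4.1,-0.17,0,0,0,0,8.54],[4.1,-0.17,0,0,0,0,8.54],[4.1,-0.17,0,0,0,0,8.54],[4.1,-0.17,0,0,0,0,8.54],[4.1,-0.17,0,0,0,0,8.54],[4.1,-0.17,0,0,0,0,8.54],[4.1,-0.17,0,0,0,0,8.54]]'
python3 -m crank '[[4.1,-0.17,0,0,0,0,8.54],[4.1,-0.17,0,0,0,0,8.54],[0,0,0,0,0,-8.3,8.54],[0,0,0,0,0,-8.3,8.54],[0,0,0,0,0,-8.3,8.54],[0,0,0,0,0,-8.3,8.54],[0,0,0,0,0,-8.3,8.54],[0,0,0,0,0,-8.3,8.54]]' >/dev/null
python3 -m crank '[[0,0,0,0,0,-8.3,8.54],[0,0,0,0,0,-8.3,8.54],[0,0,0,0,0,-8.3,8.54],[0,0,0,0,0,0,8.54],[0,0,0,0,0,0,8.54]]'
python3 - <<'E'
from h import *
from plant import *
go([.44,.213,.26],76.4)
o=get_obs();f=grab_frame('wrist');T=np.eye(4);T[:3,:3]=Ro.from_rotvec(o['eef_rot']).as_matrix();T[:3,3]=o['tcp_pos']
g=dict(frame=f['frame'],intrinsics=f['intrinsics'],view=np.linalg.inv(T@f['T_tool_cam']));pickle.dump(g,open('w1.pkl','wb'))
print(f['T_tool_cam']);cv2.imwrite('pics/w1.png',f['frame'][:,:,::-1])
E
```

```text
time_s: 2.9
tcp_pos: [0.4546, 0.1353, 0.2565]
eef_rot: [2.191, 2.25, 0.0]
ft_force: [0.1, 0.0, -0.6]
width: 0.085
grip_force: 0.0
time_s: 4.2
tcp_pos: [0.4489, 0.2157, 0.2561]
eef_rot: [-0.379, -3.118, -0.0]
ft_force: [0.0, -0.0, -1.2]
width: 0.0854
grip_force: 0.0
t 4.2 tcp [0.449 0.216 0.256] yhead 76.14840496647446 z [-0.001  0.    -1.   ] w 0.08543383363211833 gf 0.0 ft [ 0.042 -0.027 -1.2  ] q [ 0.523  0.51  -1.31   1.908  0.543  1.151  0.337]
shift cm [ 0.796 -0.478 -0.39 ]
turn deg (tool) [ 0.    -0.    -0.252]
[[-0.001 -0.964 -0.267  0.068]
 [ 1.    -0.001  0.     0.001]
 [-0.    -0.267  0.964 -0.117]
 [ 0.     0.     0.     1.   ]]
```

View pics/w1.png

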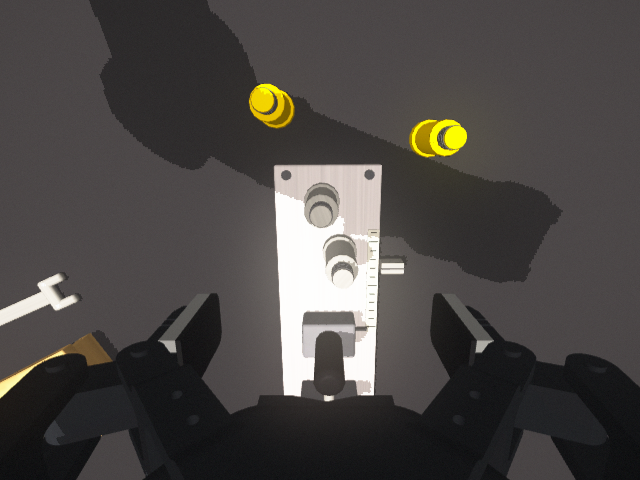

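The wrist view shows B's stub top at (320,215), A's at (343,276), the tab at (392,268), the pointer tip near (364,328) and the handle top near (329,385).

Run:
```python
from h import *
np.set_printoptions(precision=4,suppress=True)
P={}
for n,p,z in [('B',(320,215),.097),('A',(343,276.5),.097),('tab',(392,268),.028),('ptr',(364,328),.019),('nl',(275,165),.012),('nr',(381,165),.012)]: P[n]=back('w1',p,z);print(n,P[n])
d=np.array([-np.cos(.237),np.sin(.237),0]);print('index',(P['tab']-P['ptr'])@d)
go([*P['B'][:2],.26],76.4)
```

```text
B [0.4373 0.2149 0.097 ]
A [0.4928 0.2208 0.097 ]
tab [0.5232 0.2694 0.028 ]
ptr [0.5895 0.2262 0.019 ]
nl [0.3934 0.178  0.012 ]
nr [0.419  0.2814 0.012 ]
index 0.0745666120348352
t 4.25 tcp [0.449 0.216 0.256] yhead 76.18930657318533 z [-0. -0. -1.] w 0.0853128575231723 gf 0.0 ft [ 0.617 -0.242 -0.87 ] q [ 0.523  0.51  -1.31   1.908  0.543  1.151  0.338]
shift cm [ 1.11  -0.362 -0.378]
turn deg (tool) [ 0.    -0.    -0.211]
```

```bash
python3 -m crank '[[1.1,-0.4,0,0,0,0,8.54],[0,0,4,0,0,0,8.54],[0,0,4,0,0,0,8.54],[0,0,4,0,0,0,8.54],[0,0,3.2,0,0,0,8.54],[0,0,2,0,0,0,8.54],[0,0,2,0,0,0,8.54],[0,0,0,0,0,0,8.54]]' 
python3 -m crank '[[0,0,0,0,0,0,2],[0,0,0,0,0,0,2],[0,0,0,0,0,0,2],[0,0,0,0,0,0,2],[0,0,0,0,0,0,2],[0,0,0,0,0,0,2],[0,0,0,0,0,0,2]]' 60
python3 -c "
from h import *
go([.4374,.214,.064],76.4)"
```

```text
time_s: 5.05
tcp_pos: [0.4352, 0.2135, 0.0627]
eef_rot: [-0.372, -3.116, 0.004]
ft_force: [-0.9, -0.2, -0.1]
width: 0.0855
grip_force: 0.0
time_s: 5.75
tcp_pos: [0.4379, 0.2144, 0.0654]
eef_rot: [0.371, 3.118, -0.0]
ft_force: [-0.9, -0.7, 7.6]
width: 0.0283
grip_force: 58.8
t 5.75 tcp [0.438 0.214 0.065] yhead 76.43475925386974 z [ 0.002 -0.    -1.   ] w 0.02830444915020414 gf 58.77344500790059 ft [-0.925 -0.695  7.603] q [ 0.276  0.729 -0.995  2.069  0.861  0.83   0.09 ]
shift cm [ 0.043 -0.055  0.135]
turn deg (tool) [ 0.    -0.     0.035]
```

```bash
python3 -m crank '[[0,0,-2,0,0,0,2],[0,0,-4,0,0,0,2],[0,0,-4.5,0,0,0,2],[0,0,-4.5,0,0,0,2],[0,0,-4.5,0,0,0,2],[-1.5,-2,0,0,0,0,2],[-2.5,-3.6,0,0,0,0,2],[-2.5,-3.6,0,0,0,0,2]]' 
python3 -m crank '[[-2.5,-3.6,0,0,0,0,2],[-2.5,-3.6,0,0,0,0,2],[-2.5,-3.6,0,0,0,0,2],[-2.5,-3.6,0,0,0,0,2],[-2.5,-3.6,0,0,0,0,2],[-2.5,-3.6,0,0,0,0,2],[-2.5,-3.6,0,0,0,0,2],[-2.5,-3.6,0,0,0,0,2]]' 
python3 -m crank '[[0,0,0,0,0,8,2],[0,0,0,0,0,8,2],[0,0,0,0,0,8,2],[0,0,0,0,0,8,2],[0,0,0,0,0,8,2],[0,0,0,0,0,8,2],[0,0,0,0,0,8,2],[0,0,0,0,0,7,2]]' 
python3 -m crank '[[0,0,0,0,0,0,2],[0,0,0,0,0,0,2]]' >/dev/null
python3 - <<'E'
from h import *
from plant import *
go([.614,-.238,.16],13)
o=get_obs();f=grab_frame('wrist');T=np.eye(4);T[:3,:3]=Ro.from_rotvec(o['eef_rot']).as_matrix();T[:3,3]=o['tcp_pos']
g=dict(frame=f['frame'],intrinsics=f['intrinsics'],view=np.linalg.inv(T@f['T_tool_cam']));pickle.dump(g,open('w2.pkl','wb'))
cv2.imwrite('pics/w2.png',f['frame'][:,:,::-1])
E
```

```text
time_s: 6.55
tcp_pos: [0.4789, 0.1088, 0.2598]
eef_rot: [0.367, 3.119, -0.002]
ft_force: [0.5, 0.0, -2.8]
width: 0.0288
grip_force: 60.0
time_s: 7.35
tcp_pos: [0.6058, -0.2192, 0.2588]
eef_rot: [-0.371, -3.118, 0.0]
ft_force: [1.1, 0.2, -2.5]
width: 0.0285
grip_force: 60.0
time_s: 8.15
tcp_pos: [0.6053, -0.217, 0.2589]
eef_rot: [-1.952, -2.46, 0.001]
ft_force: [-0.3, 0.2, -3.1]
width: 0.0287
grip_force: 60.0
t 8.35 tcp [ 0.606 -0.217  0.259] yhead 13.65807487858756 z [-0.001 -0.    -1.   ] w 0.02879692957606488 gf 60.031883348710835 ft [-0.754  0.524 -2.841] q [ 0.946  0.638 -0.962  1.553  0.543  1.239  0.134]
shift cm [-2.242  0.32   9.91 ]
turn deg (tool) [-0.     0.     0.658]
```

View pics/w2.png

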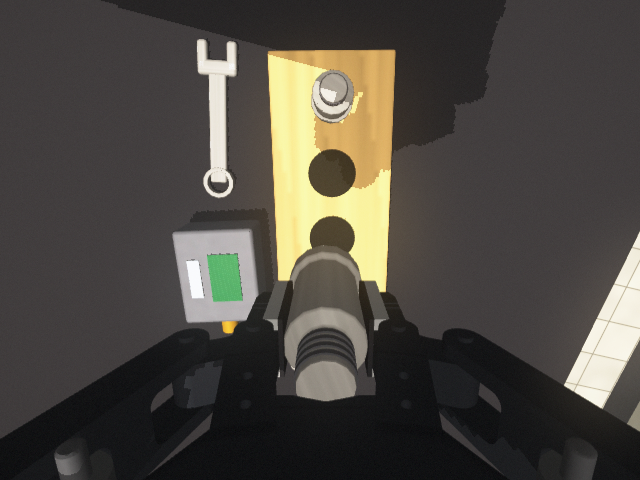

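The adaptor is held upright. Mat 1 is at (332,173), mat 2 is partly hidden at about (332,238), and the stored stub top is at (334,89).

Run:
```python
from h import *
np.set_printoptions(precision=4,suppress=True)
for n,p,z in [('m1',(332,173),.045),('m2',(332,238.5),.045),('s1',(334,89),.13),('e1',(268,51),.045),('e2',(278,285),.045),('f1',(395,50),.045),('f2',(387,290),.045),('held foot?',(326,272),.2)]: print(n,back('w2',p,z))
```

```text
m1 [ 0.6021 -0.1768  0.045 ]
m2 [ 0.6172 -0.238   0.045 ]
s1 [ 0.5872 -0.1176  0.13  ]
e1 [ 0.5246 -0.0903  0.045 ]
e2 [ 0.5759 -0.2982  0.045 ]
f1 [ 0.6293 -0.0642  0.045 ]
f2 [ 0.6845 -0.2775  0.045 ]
held foot? [ 0.6056 -0.2159  0.2   ]
```

```bash
python3 -m crank '[[-2.3,0.6,0,0,0,0,2],[0,0,4,0,0,0,2],[0,0,4,0,0,0,2],[0,0,3.5,0,0,0,2],[0,0,2.2,0,0,0,2],[0,0,1.2,0,0,0,2],[0,0,0.6,0,0,0,2],[0,0,0,0,0,0,2]]' 
python3 -m crank '[[0,0,0,0,0,0,2]]' 
python3 -c "
from h import *
go([.6165,-.2378,.0984],13.9)"
```

```text
time_s: 9.2
tcp_pos: [0.6174, -0.2379, 0.1043]
eef_rot: [-1.945, -2.467, -0.001]
ft_force: [-0.4, 0.6, -3.5]
width: 0.0286
grip_force: 60.0
time_s: 9.3
tcp_pos: [0.6183, -0.2381, 0.1058]
eef_rot: [1.944, 2.465, 0.001]
ft_force: [-0.1, -0.4, -2.7]
width: 0.0287
grip_force: 60.0
t 9.3 tcp [ 0.618 -0.238  0.106] yhead 13.484854075999227 z [ 0.002 -0.001 -1.   ] w 0.0287190882524323 gf 60.036960221186746 ft [-0.067 -0.44  -2.661] q [ 0.885  0.823 -0.84   1.615  0.694  1.023  0.064]
shift cm [ 0.073 -0.167  0.736]
turn deg (tool) [-0.     0.001 -0.415]
```

```bash
python3 -m crank '[[0,-0.15,0.4,0,0,0,2],[0,0,0,0,0,0,2],[0,0,0,0,0,0,2]]' 
python3 -m crank '[[0,0,0.15,0,0,0,2],[0,0,0,0,0,0,2],[0,0,0,0,0,0,2]]' 
python3 -c "
from h import *
go([.6165,-.2378,.0984],13.9)"
```

```text
time_s: 9.6
tcp_pos: [0.6159, -0.2386, 0.1008]
eef_rot: [1.945, 2.466, -0.0]
ft_force: [0.7, -0.3, -3.7]
width: 0.0285
grip_force: 60.1
time_s: 9.9
tcp_pos: [0.6158, -0.2383, 0.0988]
eef_rot: [-1.946, -2.467, -0.0]
ft_force: [-0.5, -0.0, -2.7]
width: 0.0286
grip_force: 60.1
t 9.9 tcp [ 0.616 -0.238  0.099] yhead 13.470929012785238 z [-0.  0. -1.] w 0.028621223432860297 gf 60.05521226412384 ft [-0.492 -0.025 -2.724] q [ 0.885  0.829 -0.835  1.622  0.699  1.014  0.061]
shift cm [0.029 0.082 0.037]
turn deg (tool) [ 0.    -0.    -0.429]
```

```bash
python3 -m crank '[[0,0,0.1,0,0,0,2],[0,0,0,0,0,0,2],[0,0,0,0,0,0,2]]' 
python3 -m crank '[[0,0,0.1,0,0,0,2],[0,0,0,0,0,0,2],[0,0,0,0,0,0,2]]'
```

```text
time_s: 10.2
tcp_pos: [0.616, -0.2383, 0.0985]
eef_rot: [1.945, 2.466, -0.0]
ft_force: [-3.2, 0.7, 3.8]
width: 0.0288
grip_force: 60.7
time_s: 10.5
tcp_pos: [0.616, -0.2383, 0.0984]
eef_rot: [1.945, 2.466, -0.001]
ft_force: [-5.4, 1.5, 10.4]
width: 0.0286
grip_force: 61.8
```

```bash
python3 -m crank '[[0,0,-0.1,0,0,0,4],[0,0,0,0,0,0,7],[0,0,0,0,0,0,8.54],[0,0,0,0,0,0,8.54],[0,0,0,0,0,0,8.54],[0,0,-2,0,0,0,8.54],[0,0,-4.5,0,0,0,8.54],[0,0,-4.5,0,0,0,8.54]]' 
python3 -m crank '[[0,0,-4.8,0,0,-8,8.54],[0,0,0,0,0,-8,8.54],[0,0,0,0,0,-8,8.54],[0,0,0,0,0,-8,8.54],[0,0,0,0,0,-8,8.54],[0,0,0,0,0,-8,8.54],[0,0,0,0,0,-8,8.54],[0,0,0,0,0,-7,8.54]]' 
python3 -c "
from h import *
go([.493,.219,.064],76.4)"
```

```text
time_s: 11.3
tcp_pos: [0.6154, -0.2379, 0.2096]
eef_rot: [-1.944, -2.466, -0.001]
ft_force: [1.2, -1.2, 1.6]
width: 0.0854
grip_force: 0.0
time_s: 12.1
tcp_pos: [0.6159, -0.2383, 0.2575]
eef_rot: [0.361, 3.12, -0.001]
ft_force: [-0.4, 1.1, -0.2]
width: 0.0852
grip_force: 0.0
t 12.1 tcp [ 0.616 -0.238  0.258] yhead 76.78951729594208 z [ 0.001 -0.001 -1.   ] w 0.08520945783512587 gf 0.0 ft [-0.392  1.059 -0.2  ] q [ 1.047  0.781 -1.175  1.507  0.731  1.342  1.149]
shift cm [22.443 41.719 19.311]
turn deg (tool) [0.   0.   0.39]
```

```bash
python3 -m crank '[[2.2,4.2,0,0,0,0,8.54],[2.2,4.2,0,0,0,0,8.54],[2.2,4.2,0,0,0,0,8.54],[2.2,4.2,0,0,0,0,8.54],[2.2,4.2,0,0,0,0,8.54],[2.2,4.2,0,0,0,0,8.54],[2.2,4.2,0,0,0,0,8.54],[2.2,4.2,0,0,0,0,8.54]]' 
python3 -m crank '[[2.2,4.2,0,0,0,0,8.54],[2.2,4,0,0,0,0,8.54],[0,0,0,0,0,0,8.54],[0,0,0,0,0,0,8.54]]' 
python3 -c "
from h import *
go([.493,.219,.065],76.4)"
```

```text
time_s: 12.9
tcp_pos: [0.5228, 0.1313, 0.2573]
eef_rot: [0.37, 3.118, -0.001]
ft_force: [1.0, 1.1, 0.1]
width: 0.0852
grip_force: 0.0
time_s: 13.3
tcp_pos: [0.4991, 0.2214, 0.2572]
eef_rot: [0.363, 3.119, -0.0]
ft_force: [0.2, -0.5, 0.0]
width: 0.0853
grip_force: 0.0
t 13.3 tcp [0.499 0.221 0.257] yhead 76.71670934016456 z [ 0.002 -0.    -1.   ] w 0.08530392907256827 gf 0.0 ft [ 0.214 -0.461  0.036] q [ 0.448  0.586 -1.243  1.799  0.598  1.2    0.362]
shift cm [ 0.571 -0.377 19.22 ]
turn deg (tool) [ 0.001 -0.     0.317]
```

```bash
python3 -m crank '[[0.6,-0.4,0,0,0,0,8.54],[0,0,4,0,0,0,8.54],[0,0,4,0,0,0,8.54],[0,0,4,0,0,0,8.54],[0,0,3.2,0,0,0,8.54],[0,0,2,0,0,0,8.54],[0,0,2,0,0,0,8.54],[0,0,0,0,0,0,8.54]]' 
python3 -m crank '[[0,0,0,0,0,0,2],[0,0,0,0,0,0,2],[0,0,0,0,0,0,2],[0,0,0,0,0,0,2],[0,0,0,0,0,0,2],[0,0,0,0,0,0,2],[0,0,0,0,0,0,2]]' 60
python3 -c "
from h import *
go([.493,.219,.25],76.4)"
python3 -m crank '[[0,0,-2,0,0,0,2],[0,0,-4,0,0,0,2],[0,0,-4.5,0,0,0,2],[0,0,-4.5,0,0,0,2],[0,0,-4.5,0,0,0,2],[0,0,0,0,0,0,2],[0,0,0,0,0,0,2]]' 
python3 -c "
from h import *
go([.602,-.1775,.26],13.9)"
```

```text
time_s: 14.1
tcp_pos: [0.4919, 0.2137, 0.0616]
eef_rot: [-0.375, -3.115, 0.005]
ft_force: [-1.0, -0.5, -0.6]
width: 0.0856
grip_force: 0.0
time_s: 14.8
tcp_pos: [0.4938, 0.2174, 0.065]
eef_rot: [0.37, 3.118, 0.0]
ft_force: [0.2, -0.1, 5.3]
width: 0.0285
grip_force: 58.7
t 14.8 tcp [0.494 0.217 0.065] yhead 76.46933169167657 z [ 0.002  0.    -1.   ] w 0.02854363469027397 gf 58.668755795806646 ft [ 0.226 -0.125  5.303] q [ 0.278  0.798 -0.987  1.945  0.872  0.898  0.163]
shift cm [  0.074   0.148 -18.495]
turn deg (tool) [ 0.    -0.     0.069]
time_s: 15.5
tcp_pos: [0.4931, 0.2167, 0.2593]
eef_rot: [0.37, 3.118, -0.001]
ft_force: [0.3, -0.1, -4.6]
width: 0.0286
grip_force: 60.0
t 15.5 tcp [0.493 0.217 0.259] yhead 76.4494069444982 z [ 0.002 -0.001 -1.   ] w 0.028648728260971725 gf 60.00051075126976 ft [ 0.297 -0.074 -4.641] q [ 0.465  0.569 -1.249  1.814  0.584  1.194  0.367]
shift cm [-19.823 -35.775  -0.011]
turn deg (tool) [ 0.125  0.027 62.549]
```

```bash
python3 -m crank '[[-2.2,-4,0,0,0,0,2],[-2.2,-4,0,0,0,0,2],[-2.2,-4,0,0,0,0,2],[-2.2,-4,0,0,0,0,2],[-2.2,-4,0,0,0,0,2],[-2.2,-4,0,0,0,0,2],[-2.2,-4,0,0,0,0,2],[-2.2,-4,0,0,0,0,2]]' >/dev/null
python3 -m crank '[[-2.2,-3.8,0,0,0,0,2],[0,0,0,0,0,8,2],[0,0,0,0,0,8,2],[0,0,0,0,0,8,2],[0,0,0,0,0,8,2],[0,0,0,0,0,8,2],[0,0,0,0,0,8,2],[0,0,0,0,0,8,2]]' 
python3 -m crank '[[0,0,0,0,0,6.5,2],[0,0,0,0,0,0,2],[0,0,0,0,0,0,2]]' >/dev/null
python3 - <<'E'
from h import *
from plant import *
go([.602,-.1775,.105],13.9)
o=get_obs();f=grab_frame('wrist');T=np.eye(4);T[:3,:3]=Ro.from_rotvec(o['eef_rot']).as_matrix();T[:3,3]=o['tcp_pos']
g=dict(frame=f['frame'],intrinsics=f['intrinsics'],view=np.linalg.inv(T@f['T_tool_cam']));pickle.dump(g,open('w3.pkl','wb'))
t=grab_frame('top')['frame']; a=cv2.resize(t[110:250,360:560],(800,560),interpolation=3)
cv2.imwrite('pics/t3.png',a[:,:,::-1])
E
```

```text
time_s: 17.1
tcp_pos: [0.6, -0.1773, 0.2558]
eef_rot: [-1.796, -2.572, 0.003]
ft_force: [0.0, 0.1, -3.3]
width: 0.0285
grip_force: 60.4
t 17.4 tcp [ 0.601 -0.177  0.257] yhead 14.166303064191325 z [-0.003  0.    -1.   ] w 0.028654875339171933 gf 60.381674075033516 ft [-0.226  0.01  -3.345] q [ 0.908  0.61  -0.964  1.599  0.525  1.217  0.087]
shift cm [-0.079  0.164 15.201]
turn deg (tool) [-0.     0.001  0.266]
```

View pics/t3.png

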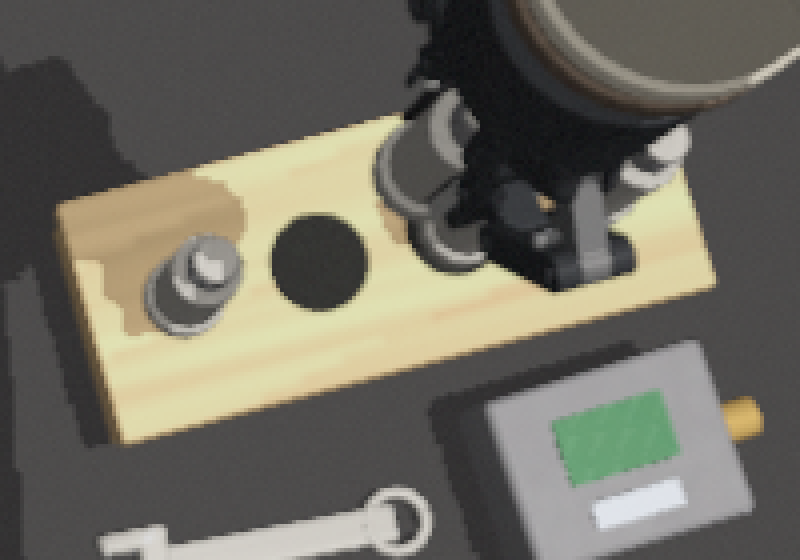

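The first adaptor stands on its mat, and the other bare mat is clear at (320,262) in the crop, the same place as before. I'll lower the second one.

```bash
python3 -m crank '[[-0.1,0.1,0,0,0,0,2],[0,0,4,0,0,0,2],[0,0,4,0,0,0,2],[0,0,3.5,0,0,0,2],[0,0,2.2,0,0,0,2],[0,0,1.2,0,0,0,2],[0,0,0,0,0,0,2],[0,0,0,0,0,0,2]]' 
python3 -m crank '[[0,0,0,0,0,0,2]]' 
python3 -c "
from h import *
go([.602,-.1775,.0984],13.9)"
```

```text
time_s: 18.3
tcp_pos: [0.6038, -0.178, 0.1108]
eef_rot: [1.934, 2.474, 0.002]
ft_force: [0.3, -0.6, -3.1]
width: 0.0285
grip_force: 60.3
time_s: 18.4
tcp_pos: [0.6043, -0.1781, 0.1116]
eef_rot: [1.933, 2.473, 0.002]
ft_force: [1.6, -0.8, -3.3]
width: 0.0287
grip_force: 60.4
t 18.4 tcp [ 0.604 -0.178  0.112] yhead 13.972731509489877 z [ 0.003 -0.001 -1.   ] w 0.028717318274476256 gf 60.35536017268896 ft [ 1.552 -0.767 -3.256] q [ 0.834  0.767 -0.848  1.702  0.675  0.986 -0.02 ]
shift cm [ 0.119 -0.208  1.324]
turn deg (tool) [ 0.    -0.     0.073]
```

```bash
python3 -m crank '[[0.1,-0.1,0.9,0,0,0,2],[0,0,0,0,0,0,2],[0,0,0,0,0,0,2]]' 
python3 -m crank '[[0,0,0.2,0,0,0,2],[0,0,0,0,0,0,2],[0,0,0,0,0,0,2]]' 
python3 -m crank '[[0,0,0.1,0,0,0,2],[0,0,0,0,0,0,2],[0,0,0,0,0,0,2]]' 
python3 -c "
from h import *
go([.602,-.1775,.0984],13.9)"
```

```text
time_s: 18.7
tcp_pos: [0.6014, -0.1774, 0.1008]
eef_rot: [-1.935, -2.475, 0.001]
ft_force: [-0.2, -0.6, -3.1]
width: 0.0286
grip_force: 60.4
time_s: 19.0
tcp_pos: [0.6017, -0.1773, 0.0988]
eef_rot: [1.935, 2.475, 0.0]
ft_force: [-0.4, 0.0, -3.8]
width: 0.0288
grip_force: 60.4
time_s: 19.3
tcp_pos: [0.6019, -0.1773, 0.0982]
eef_rot: [1.935, 2.475, 0.0]
ft_force: [-1.0, 0.1, -0.2]
width: 0.0288
grip_force: 60.5
t 19.3 tcp [ 0.602 -0.177  0.098] yhead 13.968898341799925 z [ 0. -0. -1.] w 0.02882885068183181 gf 60.497784381732345 ft [-1.049  0.106 -0.219] q [ 0.827  0.781 -0.836  1.712  0.688  0.967 -0.031]
shift cm [-0.018  0.005 -0.025]
turn deg (tool) [ 0.    -0.     0.069]
```

```bash
python3 -m crank '[[0,0,0.1,0,0,0,2],[0,0,0,0,0,0,4],[0,0,0,0,0,0,7],[0,0,0,0,0,0,8.54],[0,0,0,0,0,0,8.54],[0,0,0,0,0,0,8.54],[0,0,-2,0,0,0,8.54],[0,0,-4.5,0,0,0,8.54]]' 
python3 -m crank '[[0,0,-4.8,0,0,0,8.54],[0,0,-4,0,0,0,8.54],[0,0,0,0,0,-8,8.54],[0,0,0,0,0,-8,8.54],[0,0,0,0,0,-8,8.54],[0,0,0,0,0,-8,8.54],[0,0,0,0,0,-8,8.54],[0,0,0,0,0,-8,8.54]]' 
python3 -m crank '[[0,0,0,0,0,-8,8.54],[0,0,0,0,0,-6.5,8.54],[0,0,0,0,0,0,8.54]]' >/dev/null
python3 -c "
from h import *
go([.51,.21,.18],76.4)"
```

```text
time_s: 20.1
tcp_pos: [0.599, -0.1771, 0.1599]
eef_rot: [-1.93, -2.47, 0.004]
ft_force: [-0.2, 0.1, 0.5]
width: 0.0854
grip_force: 0.0
time_s: 20.9
tcp_pos: [0.6018, -0.1773, 0.2515]
eef_rot: [0.752, 3.049, -0.001]
ft_force: [0.2, 0.7, -0.5]
width: 0.0855
grip_force: 0.0
t 21.2 tcp [ 0.602 -0.177  0.251] yhead 76.51893914611212 z [ 0.001  0.    -1.   ] w 0.08580308406077254 gf 0.0 ft [ 0.397 -0.173  0.726] q [ 1.016  0.739 -1.193  1.602  0.708  1.295  1.046]
shift cm [17.962 35.525  7.106]
turn deg (tool) [ 0.    -0.     0.119]
```

```bash
python3 -m crank '[[2,4,0,0,0,0,8.54],[2,4,0,0,0,0,8.54],[2,4,0,0,0,0,8.54],[2,4,0,0,0,0,8.54],[2,4,0,0,0,0,8.54],[2,4,0,0,0,0,8.54],[2,4,0,0,0,0,8.54],[2,4,0,0,0,0,8.54]]' >/dev/null
python3 -m crank '[[2,3.5,0,0,0,0,8.54],[0,0,3.5,0,0,0,8.54],[0,0,3.5,0,0,0,8.54],[0,0,0,0,0,0,8.54],[0,0,0,0,0,0,8.54],[0,0,0,0,0,0,8.54]]'
python3 - <<'E'
from h import *
from plant import *
go()
o=get_obs();f=grab_frame('wrist');T=np.eye(4);T[:3,:3]=Ro.from_rotvec(o['eef_rot']).as_matrix();T[:3,3]=o['tcp_pos']
g=dict(frame=f['frame'],intrinsics=f['intrinsics'],view=np.linalg.inv(T@f['T_tool_cam']));pickle.dump(g,open('w4.pkl','wb'))
t=grab_frame('top')['frame'];cv2.imwrite('pics/t4.png',t[:,:,::-1])
cv2.imwrite('pics/w4.png',f['frame'][:,:,::-1])
E
```

```text
time_s: 22.6
tcp_pos: [0.5108, 0.2105, 0.1819]
eef_rot: [0.372, 3.117, 0.002]
ft_force: [0.0, 0.5, 0.1]
width: 0.0849
grip_force: 0.0
t 22.6 tcp [0.511 0.211 0.182] yhead 76.3802540977961 z [ 0.002  0.001 -1.   ] w 0.08494076268788021 gf 0.0 ft [0.032 0.505 0.081] q [ 0.401  0.675 -1.147  1.854  0.7    1.085  0.314]
```

View pics/w4.png

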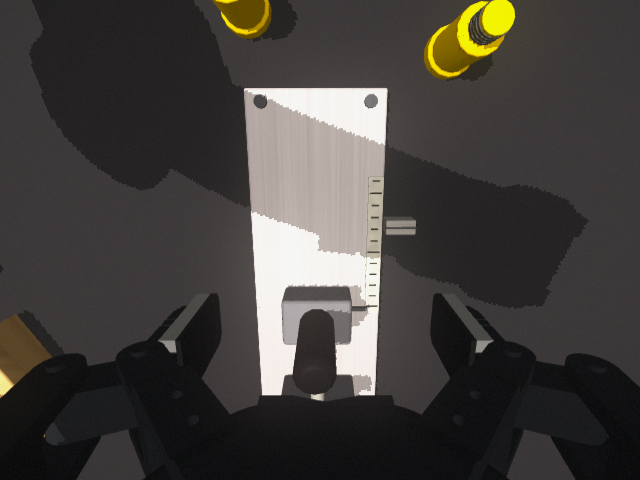

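Both strays are off the bed. The tab is near (401,227), the pointer near (358,308) and the handle top near (316,375). I'll enlarge the tab and pointer.

```bash
python3 -c "
import cv2
a=cv2.imread('pics/w4.png')[205:325,310:430]
cv2.imwrite('pics/c4.png',cv2.resize(a,(600,600),interpolation=cv2.INTER_CUBIC))"
```

```text
(no output)
```

View pics/c4.png

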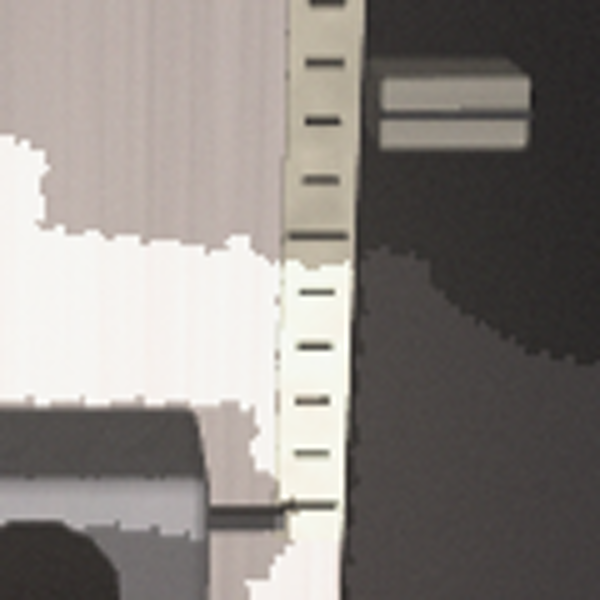

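The crop shows the tab's centre line at (455,115), the pointer blade at (275,517), the zero tick at (312,505) and the fifth (long) tick at (318,237).

Run:
```python
from h import *
np.set_printoptions(precision=4,suppress=True)
C=lambda u,v:(310+(u+.5)/5-.5,205+(v+.5)/5-.5)
B=lambda u,v,z:back('w4',C(u,v),z)
n0,n1=back('w4',(245,89),.012),back('w4',(387,89),.012)
t0,t5,t8=B(312,505,.0125),B(318,237,.0125),B(325,62,.0125)
print('bed near edge heading',np.degrees(np.arctan2(*(n1-n0)[[1,0]])),np.linalg.norm(n1-n0),'ticks',np.linalg.norm(t5-t0),np.linalg.norm(t8-t0),(t8-t0)[:2])
d=t8-t0;a=np.arctan2(d[0]*-1,d[1]);print('tick dir',np.degrees(np.arctan2(d[1],d[0])))
for yaw in(.237,.23,.245):
  D=np.array([-np.cos(yaw),np.sin(yaw),0]);tab=B(455,115,.028)
  print(yaw,'tab edges',[(B(455,v,.028)-t0)@D for v in(75,115,149)],[(tab-B(u,v,z))@D for u,v,z in((275,517,.019),(275,512,.019),(275,517,.017))],(t0-B(275,517,.019))@D)
print(tab,back('w4',(316,374),.115), back('top',(186.9-.3,224.8-.3),.028))
go([.58,.1845,.095],76.4)
```

```text
bed near edge heading 76.35765189190529 0.10727465292347065 ticks 0.05010825721444561 0.0805680652489086 [-0.0785  0.0183]
tick dir 166.8402684140762
0.237 tab edges [np.float64(0.0817629622791976), np.float64(0.07528779149944516), np.float64(0.06971967686529115)] [np.float64(0.07434892668991627), np.float64(0.073391438798757), np.float64(0.07535568773269921)] -0.0009388648095288984
0.23 tab edges [np.float64(0.08163701422411102), np.float64(0.07515946893536213), np.float64(0.0695893124186475)] [np.float64(0.07416933415854364), np.float64(0.07321167900208839), np.float64(0.07517779477444167)] -0.000990134776818487
0.245 tab edges [np.float64(0.0819019968050188), np.float64(0.07542992825099755), np.float64(0.0698644812759802)] [np.float64(0.07454971387486889), np.float64(0.07359247459250352), np.float64(0.07555447214792824)] -0.0008802143761286542
[0.5236 0.2696 0.028 ] [0.5762 0.1896 0.115 ] [0.523  0.2674 0.028 ]
t 22.7 tcp [0.511 0.21  0.182] yhead 76.39166224376352 z [ 0.003  0.001 -1.   ] w 0.08511556528101388 gf 0.0 ft [-0.42  -0.307  0.146] q [ 0.401  0.675 -1.147  1.854  0.7    1.085  0.314]
shift cm [-7.305 -0.896  8.69 ]
turn deg (tool) [-0.     0.    -0.008]
```

```bash
python3 -m crank '[[-3.6,-0.4,0,0,0,0,8.54],[-3.6,-0.4,0,0,0,0,8.54],[0,0,0,0,0,0,8.54],[0,0,3,0,0,0,8.54],[0,0,3,0,0,0,8.54],[0,0,2,0,0,0,8.54],[0,0,1,0,0,0,8.54],[0,0,0,0,0,0,8.54]]' 
python3 -m crank '[[0,0,0,0,0,0,8.54],[0,0,0,0,0,0,8.54]]' 
python3 -c "
from h import *
go([.58,.186,.092],76.4)"
```

```text
time_s: 23.5
tcp_pos: [0.5773, 0.1852, 0.0891]
eef_rot: [-0.37, -3.118, 0.001]
ft_force: [-0.2, 0.9, 0.8]
width: 0.0855
grip_force: 0.0
time_s: 23.7
tcp_pos: [0.5787, 0.186, 0.0913]
eef_rot: [0.37, 3.118, 0.002]
ft_force: [-0.1, -0.1, 0.2]
width: 0.0857
grip_force: 0.0
t 23.7 tcp [0.579 0.186 0.091] yhead 76.47004385255507 z [ 0.002  0.001 -1.   ] w 0.08570962813852172 gf 0.0 ft [-0.064 -0.119  0.165] q [ 0.341  0.852 -1.003  1.765  0.842  1.017  0.344]
shift cm [-0.128  0.033 -0.071]
turn deg (tool) [ 0.   -0.    0.07]
```

```bash
python3 -m crank '[[0,0,0,0,0,0,1.5],[0,0,0,0,0,0,1.5],[0,0,0,0,0,0,1.5],[0,0,0,0,0,0,1.5],[0,0,0,0,0,0,1.5],[0,0,0,0,0,0,1.5],[0,0,0,0,0,0,1.5],[0,0,0,0,0,0,1.5]]' 80
python3 -c "
from h import *
from plant import *
go();np.save('g0.npy',get_obs()['tcp_pos'])"
python3 -m crank '[[0.5,0,0,0,0,0,1.5],[1,0,0,0,0,0,1.5],[1,0,0,0,0,0,1.5],[1,0,0,0,0,0,1.5],[1,0,0,0,0,0,1.5],[1,0,0,0,0,0,1.5],[0,0,0,0,0,0,1.5],[0,0,0,0,0,0,1.5]]'
python3 -c "
from h import *
g=np.load('g0.npy');D=np.array([-np.cos(.237),np.sin(.237),0])
go(g+.075*D,76.4)"
```

```text
time_s: 24.5
tcp_pos: [0.5784, 0.1868, 0.0906]
eef_rot: [0.369, 3.119, 0.004]
ft_force: [1.4, 5.9, 3.5]
width: 0.0263
grip_force: 78.7
t 24.5 tcp [0.578 0.187 0.091] yhead 76.5165071241595 z [ 0.002  0.002 -1.   ] w 0.026260374187063253 gf 78.68890464305878 ft [1.407 5.907 3.481] q [ 0.34   0.853 -1.003  1.765  0.842  1.016  0.344]
time_s: 25.3
tcp_pos: [0.5283, 0.1988, 0.0906]
eef_rot: [0.371, 3.113, 0.006]
ft_force: [12.8, 6.6, -5.2]
width: 0.0263
grip_force: 79.2
t 25.3 tcp [0.528 0.199 0.091] yhead 76.42549980128169 z [ 0.007  0.003 -1.   ] w 0.026346722106057725 gf 79.16395246982574 ft [12.781  6.558 -5.238] q [ 0.339  0.798 -1.021  1.88   0.842  0.96   0.257]
shift cm [ 2.351  0.013 -0.012]
turn deg (tool) [ 0.    -0.     0.025]
```

```bash
python3 -m crank '[[0.8,0.05,0,0,0,0,1.5],[0.8,0.05,0,0,0,0,1.5],[0.7,0,0,0,0,0,1.5],[0,0,0,0,0,0,1.5],[0,0,0,0,0,0,1.5],[0,0,0,0,0,0,1.5]]'
python3 - <<'E'
from h import *
from plant import *
g=np.load('g0.npy');D=np.array([-np.cos(.237),np.sin(.237),0])
go(g+.075*D,76.4)
ims=[]
for n in('scene','top','wrist'):
    o=get_obs();f=grab_frame(n)
    if n=='wrist':
        T=np.eye(4);T[:3,:3]=Ro.from_rotvec(o['eef_rot']).as_matrix();T[:3,3]=o['tcp_pos'];f=dict(frame=f['frame'],intrinsics=f['intrinsics'],view=np.linalg.inv(T@f['T_tool_cam']))
    pickle.dump(f,open(n+'5.pkl','wb'));p=f['view']@[.5236,.2685,.028,1];p=f['intrinsics']@p[:3];u,v=(p[:2]/p[2]).astype(int);print(n,u,v)
    c=cv2.copyMakeBorder(f['frame'],60,60,60,60,0)[v:v+120,u:u+120] if n!='wrist' else cv2.copyMakeBorder(f['frame'],60,60,60,60,0)[v:v+120,u:u+120]
    ims.append(cv2.resize(c,(266,266),interpolation=3))
cv2.imwrite('pics/c5.png',cv2.hconcat(ims)[:,:,::-1])
E
```

```text
time_s: 25.9
tcp_pos: [0.5075, 0.2038, 0.0906]
eef_rot: [0.373, 3.111, 0.003]
ft_force: [12.4, 2.7, -5.2]
width: 0.0264
grip_force: 79.7
t 25.9 tcp [0.508 0.204 0.091] yhead 76.33361640627888 z [ 0.008  0.001 -1.   ] w 0.02639432182254096 gf 79.69036102294922 ft [12.391  2.688 -5.153] q [ 0.333  0.776 -1.029  1.924  0.841  0.94   0.218]
shift cm [0.213 0.01  0.   ]
turn deg (tool) [-0.     0.    -0.066]
scene 395 216
top 185 224
wrist 446 270
```

View pics/c5.png

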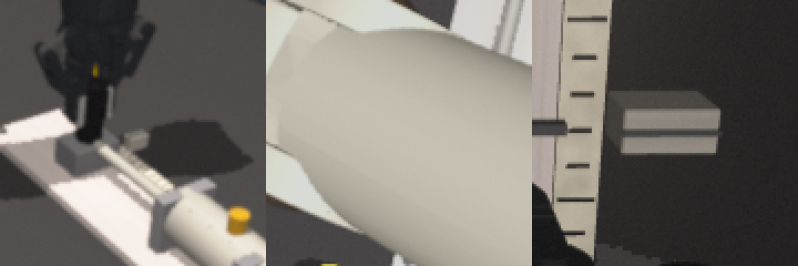

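The wrist tile shows the pointer tip at (565,127) and the tab's centre line at (670,132). They're nearly level, so I'll move the remaining distance and then look closely.

```bash
python3 -m crank '[[0.2,0,0,0,0,0,1.5],[0,0,0,0,0,0,1.5],[0,0,0,0,0,0,1.5],[0,0,0,0,0,0,1.5]]'
python3 - <<'E'
from h import *
from plant import *
g=np.load('g0.npy');D=np.array([-np.cos(.237),np.sin(.237),0])
go(g+.075*D,76.4)
o=get_obs();f=grab_frame('wrist')
T=np.eye(4);T[:3,:3]=Ro.from_rotvec(o['eef_rot']).as_matrix();T[:3,3]=o['tcp_pos'];f=dict(frame=f['frame'],intrinsics=f['intrinsics'],view=np.linalg.inv(T@f['T_tool_cam']))
pickle.dump(f,open('w6.pkl','wb'))
cv2.imwrite('pics/c6.png',cv2.resize(f['frame'][220:320,370:490],(720,600),interpolation=3)[:,:,::-1])
E
```

```text
time_s: 26.45
tcp_pos: [0.5057, 0.2043, 0.0906]
eef_rot: [0.373, 3.111, 0.004]
ft_force: [14.0, 2.8, -5.0]
width: 0.0261
grip_force: 79.7
t 26.45 tcp [0.506 0.204 0.091] yhead 76.32630618581763 z [ 0.008  0.001 -1.   ] w 0.026100102189827043 gf 79.67381536960602 ft [13.982  2.808 -4.954] q [ 0.333  0.774 -1.029  1.928  0.841  0.938  0.215]
shift cm [0.027 0.012 0.003]
turn deg (tool) [-0.001  0.    -0.074]
```

View pics/c6.png

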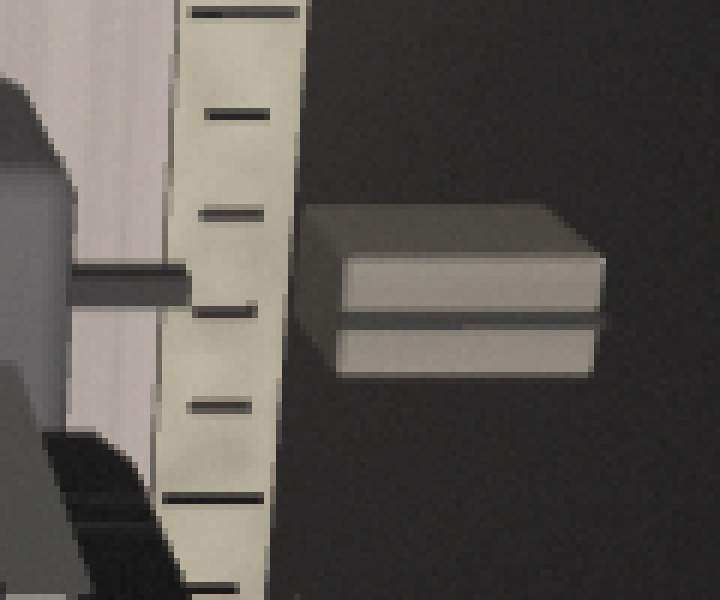

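The final view shows the blade's top face spanning rows 276–305 (tip column 188) and the tab's centre line at row 321.

Run:
```python
from h import *
np.set_printoptions(precision=4,suppress=True)
D=np.array([-np.cos(.237),np.sin(.237),0])
s=lambda u,v,z:back('w6',(370+(u+.5)/6-.5,220+(v+.5)/6-.5),z)@D
t=s(214,498,.0125)-.05
print('ticks',[s(u,v,.0125)-t for u,v in((220,406),(225,312),(231,214),(237,115),(244,12))])
print('tab',s(470,321,.028)-t,'edges',s(470,257,.028)-t,s(470,376,.028)-t)
for z in(.017,.019,.0215): print(z,'pointer',s(150,276,z)-t,s(150,290,z)-t,s(150,305,z)-t)
```

```text
ticks [np.float64(0.06006377508190486), np.float64(0.07008223587812279), np.float64(0.08025308482346366), np.float64(0.09025522695523835), np.float64(0.10038213652605521)]
tab 0.07516650592832741 edges 0.0813290355838891 0.06978254000665257
0.017 pointer 0.0755426107525014 0.07411533630979833 0.0725799824888752
0.019 pointer 0.07628277705346304 0.0748704861010907 0.07335125038502677
0.0215 pointer 0.07720798492966507 0.07581442334020627 0.07431533525521611
```

Run:
```python
from h import *
f=pickle.load(open('top5.pkl','rb'));a=pickle.load(open('top.pkl','rb'))['frame'];b=f['frame']
for T,n in((a[160:198,392:424],'s1'),(a[133:172,493:536],'s2')):
    m=cv2.matchTemplate(b[120:215,380:545],T,cv2.TM_CCOEFF_NORMED)
    for _ in range(4):
        _,v,_,(x,y)=cv2.minMaxLoc(m);print(n,round(v,2),(380+x+T.shape[1]//2,120+y+T.shape[0]//2));m[max(0,y-12):y+12,max(0,x-12):x+12]=-1
```

```text
s1 0.98 (408, 179)
s1 0.71 (482, 160)
s1 0.69 (445, 169)
s1 0.67 (511, 152)
s2 1.0 (514, 152)
s2 0.69 (478, 162)
s2 0.63 (410, 179)
s2 0.6 (443, 171)
```

```bash
python3 -c "
from plant import *
print(close_job())"
```

```text
the job is handed in; nothing more can be done
None
```

Both adaptors are on the shelf's bare mats, completing the row, and the gripper still holds the handle drawn to about 75 mm, with the pointer level with the index tab to within about 0.5 mm; the job was handed in at about 26.5 s, with no verdict returned.

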